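Put a pile of printing blocks under press

TASK

Lay the cover board flat on the padded pile of printing blocks in the pressing tray, lined up with the pile and with its end pushed up against the wooden end stop, then stand the press weight upright on the middle of the board. The height of the pile is not known: lower each part slowly in the grip until you feel it rest, pause a moment while it bears, and only then let go, never dropping or ramming it. Leave the pots and the jar beside the work where they are.

Things in the scene. Friction and masses are not known exactly. Their poses are not given: they have to be found in the camera images.
- tray: Fixed plywood board 290 x 100 x 12 mm; origin: centre of its underside, x along it towards the end stop. On it, unmoving, lies a pile of wood-and-lino blocks, 196 mm long (x), 58 mm wide, centred 18 mm to -x of the origin, almost touching the stop, topped by a springy black rubber pad that gives 1 mm per 5 N. The flat, level top is at an unknown height, 45 to 90 mm above the table.
- stop: Fixed upright wooden board at the tray's +x end, 90 mm wide (y), 14 mm thick, top 130 mm above the table. Origin: foot of the face that looks to the pile, mid-width, 12 mm above the table; axes parallel to the tray's; the pile is on the -x side. A cover board butted against it and centred on the pile has its centre at x = -100 mm, y = 0 in this frame.
- cover: Loose board of dark wood, 200 mm long (x), 62 mm wide (y), 18 mm thick, 0.1 to 0.25 kg, lying flat on the table at the start; origin: centre of its underside, z up. Grip it across its 62 mm width; either end may go to the stop.
- weight: Loose dark cast press weight, round, 0.45 to 0.9 kg: a foot 58 mm in diameter and 30 mm high, a neck 20 mm in diameter at 36 to 41 mm, a knob 27 mm in diameter from 44 to 62 mm above the underside (64 mm in all). It stands on a thin mat. Grip it by the knob. Origin: centre of its underside, z up.
- dye_pot: Bystander: round glass pot, 82 mm in diameter, 54 mm high, beyond the work on the mat; origin at the centre of its underside. To be left alone.
- ink_pot: Bystander: ink pot with a black lid, 44 mm in diameter, 51 mm high, on the table; origin at the centre of its underside. To be left alone.
- foam_jar: Bystander: glass jar with a brush in it, 68 mm in diameter, 124 mm high, on the table; origin at the centre of its underside. To be left alone.
Not all that is in view belongs to the job. Leave any blue look-alike of the weight alone.

How it is judged:
By the outcome, as a careful person would: the job done as asked, in the order asked, and still so for the second after the job is handed in, with the robot touching nothing.
It also fails if it takes over 59 s, if anything falls off the work surface, if the arm or the gripper's body presses on something with over 40 N, if the wrist force passes 120 N, or if a joint passes its speed limit or range.

ROBOT

A 6-joint arm with a two-finger parallel gripper is mounted at the origin on the work surface; the furniture and walls round the work are solid. World frame = base frame: x ahead of the robot, y to its left, z up, the work surface at z = 0. Lengths are in m, angles in rad, forces in N, time in s.
With the tool pointing down it reaches from about 0.4 to 0.825 m from the base axis. Payload 7 kg.
Tool frame: the origin (TCP) lies at the centre of the arm's flange, where the gripper is bolted on; the fingertips stand 178 mm ahead of it and the grasp point (between the pads) lies 159 mm ahead of it; z points along the fingers, y is the direction in which the jaws open and shut (so a half turn about z gives the same grasp; the last joint's range is limited). The gripper opens to 88 mm and grips with 3 to 60 N. Pads are 19 mm wide; open, the fingers measure 130 mm over their backs; the gripper's body (78 mm by 193 mm) begins 47 mm behind the grasp point.
Start: joints at [-0.817, 0.359, 0.012, 0, -1.224, -0.288], TCP at [0.303, -0.603, 0.405] pointing down, gripper open.
Joint ranges: [-3.07, 3.07], [-1.43, 2.12], [-1.02, 1.25], [-3.03, 1.67], [-3.05, -0], [-3.03, 3.03]. Speed limits (rad/s): [2.39, 2.39, 3.01, 3.14, 3.14, 3.14].

INTERFACE

Orientations are given as [roll, pitch, yaw] about the fixed x, y, z axes, in that order (R = Rz(yaw) Ry(pitch) Rx(roll)).
In Python, from station import * gives the robot as it stands.
- The arm moves only by the tool send_rows, never from a script. Its argument "motion" is a list of rows, each an object with "offset": the shift along the tool's x, y, z in cm, a list of three; "turn": the turn about the tool's z in degrees. In form: [{"offset": [x, y, z], "turn": turn}, ...]. A call has 1 to 8 rows; each row is the pose to reach, as a shift and turn from the pose commanded when the call began, along the tool's axes at that moment; what a row does not reach only later rows make up. A row lasts 1/10 s, in which the tool goes at most 50 mm and 8.59 degrees, less where a joint would pass 70% of its speed; a pose out of reach is approached as far as the arm can. A call with a gripper value outside its range is refused whole. "hand" is the opening, from -1 (shut) to 1 (fully open), set as the call begins (left out, the last holds). The fingers move at their own pace and stop on an object; "squeeze" is the grip in N (left out, the last holds). Time passes only in rows, so rows that repeat a pose let the fingers close. It gives the time, the measured TCP pose, the force and the opening at its end, in the units of the state.
- get_state(): the state, without advancing time (a new reading comes with each control period).
- grab_frame(name): name is "scene" or "top" or "wrist"; returns a dict with "frame" (384x512x3 uint8, blue, green, red), "range_z" (384x512 float32, m along the optical axis (not along the pixel's ray), 0 where there is no reading), "vertical_fov" (degrees; the focal length in pixels is half the picture's height over the tangent of half this angle, whatever the lens; pixels are square), "cx", "cy" (the principal point, pixels), "k1" (the pictures are not rectified: a ray, as slopes to the right and down, at radius r is drawn at 1 + k1 r^2 times it, then the intrinsics apply), "cam_to_world" (4x4, takes a point from camera to world coordinates). Camera axes: x right, y up, looking along -z (the intrinsics and any distortion apply to the point x, -y, -z); pixel columns grow to the right and rows downward; lengths in m; the calibration is good to about 2 mm. A picture is of the moment at which its call begins.
- job_done(): hands the job in, once; it reports no verdict.
The state is a dict: "t": time; "q": joint angles; "qd": joint speeds; "joint_efforts": joint torques, N m; "eef_pos": TCP position; "ee_rot": TCP orientation; "force": force on the tool from outside, world axes, zero at the start; "moment": the same for the moment, N m; "width": finger opening in m.
Only numpy, scipy, OpenCV 4.12 (cv2) and the standard library are available. Lean on these libraries where they do the work, as an engineer would, in place of code of your own. Each camera call takes 0.05 s, during which the arm holds its last target. There are 200 camera calls.

## Working session

There is one attempt and no reset: what is moved stays moved. The work goes in short steps, Python scripts to look and compute and a tool call to move; the robot and the scene stay as the last step left them, time stands still between calls to the robot, and variables do not carry over. Pictures are saved under pics/ and viewed, about 8 in all and at most 12, crops included, and the job is handed in when it is done.

Besides the shell and the picture viewer there is one more tool, called after "Call:" by a JSON object that holds its "op" and its "data", one argument or row to a line. send_rows: Moves the arm, as the interface text tells. Its arguments: {"type":"object","properties":{"motion":{"type":"array"},"hand":{"type":"number"},"squeeze":{"type":"number"}},"required":["motion"]}

```bash
mkdir -p pics; cat > h.py <<'E'
from station import *
import numpy as np, cv2
def cloud(f):
    d=f["range_z"]; h,w=d.shape
    F=h/2/np.tan(np.radians(f["vertical_fov"])/2)
    u,v=np.meshgrid(np.arange(w),np.arange(h))
    x=(u-f["cx"])/F; y=(v-f["cy"])/F
    X,Y=x.copy(),y.copy()
    for _ in range(15):
        s=1+f["k1"]*(X*X+Y*Y); X,Y=x/s,y/s
    P=np.stack([X*d,-Y*d,-d,np.ones_like(d)],-1)@np.array(f["cam_to_world"]).T
    P=P[...,:3]; P[d==0]=np.nan
    return P
def grab(n,tag):
    f=grab_frame(n); cv2.imwrite(f"pics/{tag}.png",f["frame"]); np.savez(f"{tag}.npz",P=cloud(f),img=f["frame"]); return f
E
python3 - <<'E'
from h import *
for n in("scene","top"):
    f=grab(n,n+"0"); print(n,f["cam_to_world"],f["vertical_fov"],f["k1"])
a=cv2.imread("pics/scene0.png");b=cv2.imread("pics/top0.png")
s=get_state();print(s)
E
```

```text
scene [[ 0.77809349  0.33147298 -0.53356929 -0.23532047]
 [-0.62775089  0.38012073 -0.67929158 -0.94325195]
 [-0.02234606  0.86350095  0.50385192  0.76562401]
 [ 0.          0.          0.          1.        ]] 43.978546850770385 -0.13734184362761245
top [[ 0.00816147  0.98897189 -0.14787832  0.25868779]
 [-0.99986673  0.00597994 -0.01519082 -0.00580355]
 [-0.014139    0.14798259  0.98888889  1.69160305]
 [ 0.          0.          0.          1.        ]] 42.76389070361378 -0.15087715720645561
{'t': 0.1, 'q': array([-8.16927134e-01,  3.59289942e-01,  1.11587492e-02, -2.70979610e-04,
       -1.22410521e+00, -2.88106517e-01]), 'qd': array([-0.00128342, -0.00115748,  0.00214649,  0.00099081, -0.00124148,
       -0.00127623]), 'joint_efforts': array([-1.32391517e-03, -5.84164917e+01,  2.93753725e+01,  7.01560959e+00,
        1.01236906e-02, -5.28119756e-05]), 'eef_pos': array([ 0.30306313, -0.6029471 ,  0.40384293]), 'ee_rot': array([ 3.14013954e+00, -1.64958282e-04, -2.67592212e+00]), 'force': array([-0.16443082,  0.44008697, -0.01863266]), 'moment': array([ 0.05050612,  0.01337996, -0.04734229]), 'width': 0.08760354658066977}
```

View pics/top0.png

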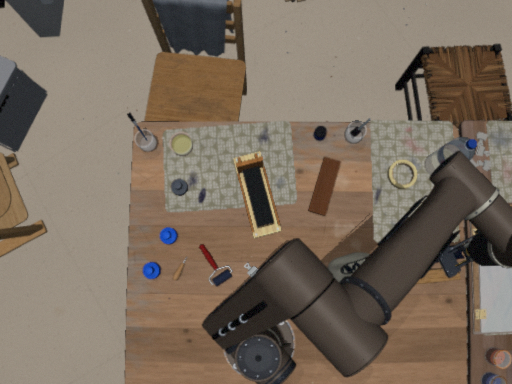

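View pics/scene0.png

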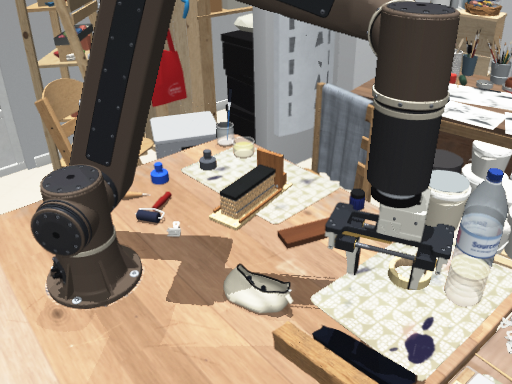

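The top view shows the tray with its pile at (257,195), with the stop end at (250,158), and the cover at (324,186). Weight candidates are the dark one at (180,187) on the mat and the blue ones at (169,236) and (151,270). The dark one on the mat fits. The dye pot is at (181,145), the ink pot at (320,132) and the jar at (357,131). Next I measure and confirm with a crop.

```bash
python3 - <<'E'
from h import *
z=np.load("top0.npz");P=z["P"];img=z["img"]
def reg(u0,u1,v0,v1,zl,zh):
    Q=P[v0:v1,u0:u1].reshape(-1,3); Q=Q[(Q[:,2]>zl)&(Q[:,2]<zh)]; return Q
print("table",np.nanmedian(P[220:280,290:300,2]),np.nanmedian(P[195:205,215:230,2]))
def rect(n,Q):
    r=cv2.minAreaRect((Q[:,:2]*1000).astype(np.float32)); print(n,len(Q),np.round(np.median(Q,0),4),r)
rect("cover",reg(300,350,150,220,.010,.03))
rect("pile",reg(230,285,145,240,.04,.11))
rect("stop",reg(230,275,145,180,.115,.15))
rect("tray",reg(230,285,145,240,.008,.03))
rect("weight",reg(165,195,172,200,.012,.09)); rect("knob",reg(165,195,172,200,.045,.09))
Q=reg(230,285,145,240,.03,.15);print(np.histogram(Q[:,2],bins=np.arange(.03,.15,.01)))
for n,a in dict(ink=(308,332,122,142),jar=(342,372,115,147),dye=(168,195,132,157)).items():
    rect(n,reg(*a,.03,.15))
c=np.hstack([cv2.resize(img[120:245,225:350],(400,400),interpolation=2),cv2.resize(img[130:210,140:220],(400,400),interpolation=2)])
cv2.imwrite("pics/c1.png",c)
E
```

```text
table 0.8099303429827326 0.004955965649856453
cover 1039 [ 0.5347 -0.2258  0.018 ] ((535.54638671875, -231.59120178222656), (161.78802490234375, 228.5812225341797), 85.55809783935547)
pile 1181 [0.4981 0.0069 0.086 ] ((514.4453125, 13.517753601074219), (248.66525268554688, 86.49552917480469), 14.30192756652832)
stop 139 [0.5958 0.0337 0.1284] ((596.3978271484375, 32.86592102050781), (15.499356269836426, 89.6732406616211), 14.594367027282715)
tray 1282 [ 0.5108 -0.0035  0.0128] ((516.0194091796875, 8.980430603027344), (189.8218536376953, 330.42303466796875), 89.91055297851562)
weight 264 [0.5247 0.2753 0.0357] ((532.4228515625, 283.75518798828125), (94.06365203857422, 91.61544799804688), 1.8793354034423828)
knob 58 [0.5275 0.278  0.0652] ((524.4291381835938, 276.05780029296875), (36.50041961669922, 24.83491325378418), 40.34414291381836)
(array([ 22,  32,  36,  18,  55, 847, 174,  19,  14,  78,  51]), array([0.03, 0.04, 0.05, 0.06, 0.07, 0.08, 0.09, 0.1 , 0.11, 0.12, 0.13,
       0.14]))
ink 134 [ 0.718  -0.2098  0.0492] ((718.9577026367188, -211.0095672607422), (40.25244140625, 40.74956130981445), 51.68779373168945)
jar 312 [ 0.7227 -0.3328  0.0612] ((721.545654296875, -331.5488586425781), (68.71247100830078, 69.86417388916016), 79.39055633544922)
dye 409 [0.6778 0.2748 0.039 ] ((676.2444458007812, 273.26043701171875), (78.85039520263672, 77.38459777832031), 59.375247955322266)
```

View pics/c1.png

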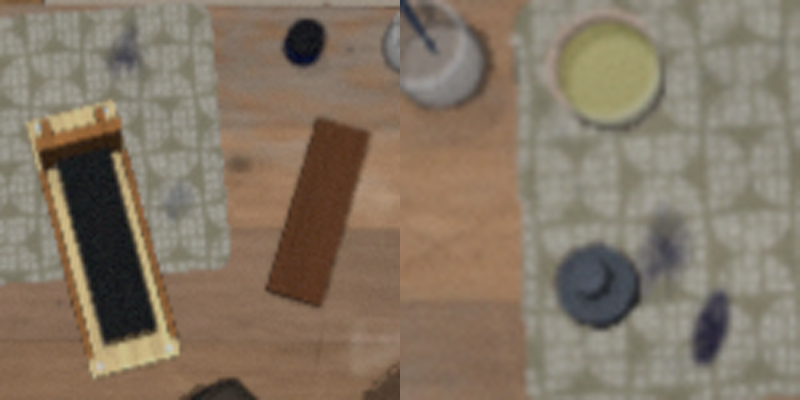

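The crop confirms the dark weight at (180,187), with its knob visible, and the bare brown cover. Now a colour-guided fit of the cover and pad.

```bash
cat >> h.py <<'E'
def rect(n,Q):
    r=cv2.minAreaRect((Q[:,:2]*1000).astype(np.float32)); b=cv2.boxPoints(r)
    c=Q.mean(0); U=np.linalg.svd(Q[:,:2]-c[:2],full_matrices=False)[2][0]; U=U*np.sign(U[0])
    print(n,len(Q),"med",np.round(np.median(Q,0),4),"rect c",np.round(r[0],1),np.round(r[1],1),"axis deg",round(np.degrees(np.arctan2(U[1],U[0])),2))
def big(m):
    m=cv2.morphologyEx(m.astype(np.uint8),cv2.MORPH_OPEN,np.ones((3,3)))
    n,l,s,_=cv2.connectedComponentsWithStats(m); return l==1+np.argmax(s[1:,4])
def tooltf(dx,dy):
    s=get_state(); from scipy.spatial.transform import Rotation as R
    return R.from_euler("xyz",s["ee_rot"]).as_matrix().T@np.array([dx,dy,0])
E
python3 - <<'E'
from h import *
z=np.load("top0.npz");P=z["P"];img=z["img"].astype(int)
b,g,r=img[...,0],img[...,1],img[...,2]
print(img[186,324],img[195,255],img[200,300])
W=np.zeros(b.shape,bool);W[150:222,300:350]=1
m=big(W&(r<130)&(r-b>25)&(abs(P[...,2]-.018)<.012)); rect("cover",P[m])
W[:]=0;W[145:240,230:285]=1
m=big(W&(r<70)&(abs(P[...,2]-.087)<.012)); rect("pad",P[m])
m=big(W&(P[...,2]>.07)&(P[...,2]<.1)); rect("pile",P[m])
s=get_state();print(s["eef_pos"],np.degrees(s["ee_rot"]),tooltf(1,0),tooltf(0,1))
E
```

```text
[30 54 87] [30 26 24] [ 90 110 138]
cover 1021 med [ 0.5348 -0.2258  0.0181] rect c [ 537.2 -226.5] [ 63.4 201.9] axis deg -16.81
pad 974 med [0.4885 0.0042 0.0863] rect c [490.1   4.8] [195.8  56.4] axis deg 15.04
pile 1023 med [0.4883 0.004  0.0863] rect c [490.3   4.4] [195.9  58. ] axis deg 15.24
[ 0.30306313 -0.6029471   0.40384293] [ 1.79916743e+02 -9.45141338e-03 -1.53319044e+02] [-8.93520669e-01 -4.49021352e-01 -7.99872857e-04] [-0.44902203  0.89351985  0.00122432]
```

Call:
{"op": "send_rows", "data": {
  "motion": [
    {"offset": [-5, 3, 0], "turn": 6},
    {"offset": [-9, 5.5, 0], "turn": 12},
    {"offset": [-13, 8, 0], "turn": 18},
    {"offset": [-17.5, 10.7, 0], "turn": 24},
    {"offset": [-21.7, 13.3, 0], "turn": 30},
    {"offset": [-26, 16, 0], "turn": 36},
    {"offset": [-30, 18.4, 1], "turn": 42},
    {"offset": [-34, 21, 2], "turn": 43.5}
  ],
  "hand": 1
}}

```text
t: 0.9
eef_pos: [0.5125, -0.2622, 0.385]
ee_rot: [3.141, 0.001, 2.844]
force: [0.4, 0.1, 0.1]
width: 0.0875
```

```bash
cat >> h.py <<'E'
def togo(x,y,z,yaw):
    from scipy.spatial.transform import Rotation as R
    s=get_state(); M=R.from_euler("xyz",s["ee_rot"]).as_matrix()
    o=M.T@(np.array([x,y,z])-s["eef_pos"])*100
    yw=np.degrees(s["ee_rot"][2]); t=(yw-yaw+90)%180-90
    print("t",round(s["t"],2),"pos",np.round(s["eef_pos"],4),"rpy",np.round(np.degrees(s["ee_rot"]),2),"F",np.round(s["force"],2),"M",np.round(s["moment"],2),"w",round(s["width"],4)); print("q",np.round(s["q"],2)," offset cm",np.round(o,2),"turn",round(t,2))
E
python3 -c "
from h import *
togo(.5365,-.226,.33,-16.8)"
```

```text
t 0.9 pos [ 0.5125 -0.2622  0.385 ] rpy [1.7999e+02 4.0000e-02 1.6297e+02] F [0.44 0.06 0.08] M [-0.07 -0.18  0.01] w 0.0875
q [-0.13  0.21 -0.24 -0.   -1.12 -1.73]  offset cm [-1.23  4.16  5.5 ] turn -0.23
```

Call:
{"op": "send_rows", "data": {
  "motion": [
    {"offset": [-0.6, 2, 3], "turn": -0.2},
    {"offset": [-1.2, 4.2, 5.5], "turn": -0.2},
    {"offset": [-1.2, 4.2, 5.5], "turn": -0.2},
    {"offset": [-1.2, 4.2, 5.5], "turn": -0.2}
  ]
}}

```text
t: 1.3
eef_pos: [0.5355, -0.2271, 0.3294]
ee_rot: [-3.141, -0.002, 2.853]
force: [-0.6, -0.7, 1.0]
width: 0.0876
```

```bash
python3 - <<'E'
from h import *
togo(.5365,-.226,.182,-16.8)
f=grab("wrist","w1");P=cloud(f);img=f["frame"].astype(int)
m=big((abs(P[...,2]-.018)<.006)&(abs(P[...,0]-.5365)<.14)&(abs(P[...,1]+.226)<.09)); rect("cover w",P[m])
E
```

```text
t 1.3 pos [ 0.5355 -0.2271  0.3294] rpy [-1.7997e+02 -1.0000e-01  1.6346e+02] F [-0.65 -0.74  1.  ] M [-0.13 -0.1   0.03] w 0.0876
q [-0.06  0.27 -0.3   0.   -1.   -1.79]  offset cm [-0.09  0.14 14.74] turn 0.26
cover w 13360 med [ 0.5229 -0.2212  0.0174] rect c [ 537.3 -224.2] [ 62.1 199.3] axis deg -16.97
```

View pics/w1.png

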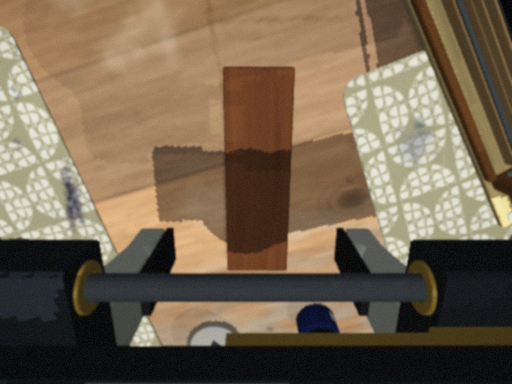

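The wrist view shows the cover between the fingers, spanning (225–293, 68–270), and its fit agrees within 2 mm. Descending.

Call:
{"op": "send_rows", "data": {
  "motion": [
    {"offset": [-0.1, 0.2, 4], "turn": 0.3},
    {"offset": [-0.1, 0.2, 8], "turn": 0.3},
    {"offset": [-0.1, 0.2, 11], "turn": 0.3},
    {"offset": [-0.1, 0.2, 13], "turn": 0.3},
    {"offset": [-0.1, 0.2, 14.2], "turn": 0.3},
    {"offset": [-0.1, 0.2, 14.7], "turn": 0.3},
    {"offset": [-0.1, 0.2, 14.7], "turn": 0.3}
  ]
}}

```text
t: 2.05
eef_pos: [0.5371, -0.2262, 0.1834]
ee_rot: [-3.142, 0.0, 2.846]
force: [-0.2, -0.3, 0.2]
width: 0.0876
```

Call:
{"op": "send_rows", "data": {
  "motion": [
    {"offset": [0, 0, 0], "turn": 0},
    {"offset": [0, 0, 0], "turn": 0},
    {"offset": [0, 0, 0], "turn": 0},
    {"offset": [0, 0, 0], "turn": 0},
    {"offset": [0, 0, 0], "turn": 0},
    {"offset": [0, 0, 0], "turn": 0},
    {"offset": [0, 0, 0], "turn": 0},
    {"offset": [0, 0, 0], "turn": 0}
  ],
  "hand": -1,
  "squeeze": 25
}}

```text
t: 2.85
eef_pos: [0.5372, -0.2257, 0.1836]
ee_rot: [3.142, 0.001, 2.847]
force: [-0.8, 0.8, 6.3]
width: 0.0613
```

Call:
{"op": "send_rows", "data": {
  "motion": [
    {"offset": [0, 0, -1], "turn": 0},
    {"offset": [0, 0, -3], "turn": 0},
    {"offset": [0, 0, -6], "turn": 0},
    {"offset": [0, 0, -10], "turn": 0},
    {"offset": [0, 0, -13], "turn": 0},
    {"offset": [0, 0, -15], "turn": 0},
    {"offset": [0, 0, -15], "turn": 0},
    {"offset": [0, 0, -15], "turn": 0}
  ]
}}

```text
t: 3.65
eef_pos: [0.5365, -0.2256, 0.3329]
ee_rot: [3.141, -0.0, 2.846]
force: [-0.3, -0.1, -2.3]
width: 0.0617
```

```bash
python3 - <<'E'
from h import *
togo(.484,.003,.33,15.1)
f=grab("wrist","w2");P=cloud(f)
rect("held",P[big((P[...,2]>.12)&(P[...,2]<.19)&(abs(P[...,0]-.537)<.14)&(abs(P[...,1]+.226)<.045))])
f=grab("top","t2");P=cloud(f)
g=np.zeros(P.shape[:2],bool);g[140:182,228:278]=1
Q=P[big(g&(P[...,2]>.122)&(P[...,2]<.14))];rect("stop top",Q)
E
```

```text
t 3.65 pos [ 0.5365 -0.2256  0.3329] rpy [179.97  -0.   163.07] F [-0.29 -0.11 -2.31] M [-0.05  0.04 -0.05] w 0.0617
q [-0.06  0.26 -0.3  -0.   -1.01 -1.8 ]  offset cm [11.68 20.34  0.3 ] turn -32.03
held 30429 med [ 0.4934 -0.2123  0.1669] rect c [ 493.5 -215.2] [ 91.  111.1] axis deg -12.48
stop top 27 med [0.5893 0.0595 0.1288] rect c [588.4  59.6] [19.8 11.1] axis deg 86.18
```

Call:
{"op": "send_rows", "data": {
  "motion": [
    {"offset": [1.2, 2, -1.5], "turn": -3},
    {"offset": [3.5, 6, -2], "turn": -9},
    {"offset": [5.8, 10, -2], "turn": -16},
    {"offset": [8, 14, -2], "turn": -23},
    {"offset": [10.2, 17.8, -2], "turn": -29},
    {"offset": [11.5, 20, -2], "turn": -32},
    {"offset": [11.7, 20.3, -1], "turn": -32},
    {"offset": [11.7, 20.3, 0], "turn": -32}
  ]
}}

```text
t: 4.55
eef_pos: [0.4837, 0.0031, 0.3317]
ee_rot: [3.142, -0.001, -2.877]
force: [-1.0, -0.8, -2.1]
width: 0.0617
```

Call:
{"op": "send_rows", "data": {
  "motion": [
    {"offset": [0, 0, 1], "turn": 0},
    {"offset": [0, 0, 2], "turn": 0},
    {"offset": [0, 0, 3], "turn": 0},
    {"offset": [0, 0, 3], "turn": 0},
    {"offset": [0, 0, 3], "turn": 0}
  ]
}}

```text
t: 5.05
eef_pos: [0.4842, 0.0021, 0.3027]
ee_rot: [-3.141, -0.001, -2.879]
force: [-0.5, 0.0, -2.3]
width: 0.0619
```

```bash
python3 - <<'E'
from h import *
togo(.493,.0053,.275,15.1)
f=grab("top","t3");P=cloud(f)
f2=grab("scene","s3"); f3=grab("wrist","w3")
cv2.imwrite("pics/c3.png",np.hstack([cv2.resize(f3["frame"],(440,330)),cv2.resize(f2["frame"][120:260,180:340],(360,330),interpolation=2)]))
E
```

```text
t 5.05 pos [0.4842 0.0021 0.3027] rpy [-1.7998e+02 -5.0000e-02 -1.6496e+02] F [-0.49  0.02 -2.28] M [ 0.01 -0.02 -0.01] w 0.0619
q [ 0.41  0.14 -0.54  0.   -0.89 -1.72]  offset cm [-0.94  0.08  2.77] turn -0.06
```

View pics/c3.png

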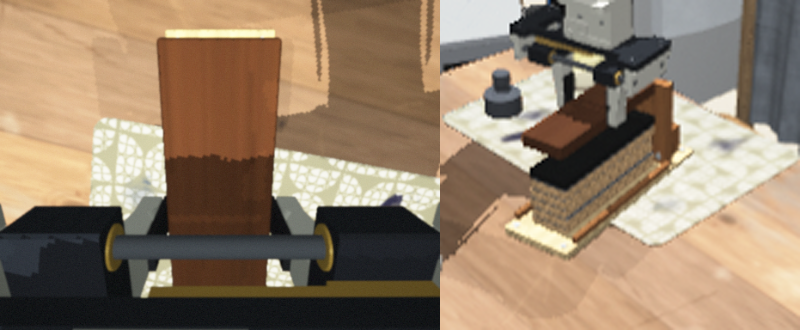

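The board is held level over the pad and aligned with the tray. Lowering to a few mm above it.

Call:
{"op": "send_rows", "data": {
  "motion": [
    {"offset": [-0.1, 0.1, 1], "turn": 0},
    {"offset": [-0.2, 0.1, 2], "turn": 0},
    {"offset": [-0.3, 0.1, 2.6], "turn": 0},
    {"offset": [-0.3, 0.1, 2.8], "turn": 0},
    {"offset": [-0.3, 0.1, 2.8], "turn": 0}
  ]
}}

```text
t: 5.7
eef_pos: [0.4866, 0.0042, 0.2744]
ee_rot: [-3.141, -0.001, -2.878]
force: [0.4, 0.5, -2.0]
width: 0.0615
```

Call:
{"op": "send_rows", "data": {
  "motion": [
    {"offset": [-0.1, 0, 0], "turn": 0},
    {"offset": [-0.2, 0, 0], "turn": 0},
    {"offset": [-0.3, 0, 0], "turn": 0},
    {"offset": [-0.4, 0, 0], "turn": 0},
    {"offset": [-0.4, 0, 0], "turn": 0},
    {"offset": [-0.4, 0, 0], "turn": 0}
  ]
}}

```text
t: 6.3
eef_pos: [0.4906, 0.0053, 0.2751]
ee_rot: [3.142, 0.0, -2.878]
force: [-0.2, 0.6, -2.0]
width: 0.0619
```

No contact yet. I keep creeping to the stop.

Call:
{"op": "send_rows", "data": {
  "motion": [
    {"offset": [-0.1, 0, 0], "turn": 0},
    {"offset": [-0.2, 0, 0], "turn": 0},
    {"offset": [-0.2, 0, 0], "turn": 0}
  ]
}}

```text
t: 6.6
eef_pos: [0.4927, 0.0059, 0.275]
ee_rot: [-3.142, 0.0, -2.878]
force: [0.5, -0.1, -1.8]
width: 0.0616
```

Call:
{"op": "send_rows", "data": {
  "motion": [
    {"offset": [-0.1, 0, 0], "turn": 0},
    {"offset": [-0.1, 0, 0], "turn": 0},
    {"offset": [-0.1, 0, 0], "turn": 0}
  ]
}}

```text
t: 6.9
eef_pos: [0.4934, 0.006, 0.2749]
ee_rot: [3.142, -0.0, -2.878]
force: [-1.0, 0.1, -2.7]
width: 0.0616
```

Call:
{"op": "send_rows", "data": {
  "motion": [
    {"offset": [-0.1, 0, 0], "turn": 0},
    {"offset": [-0.1, 0, 0], "turn": 0},
    {"offset": [-0.1, 0, 0], "turn": 0}
  ]
}}

```text
t: 7.2
eef_pos: [0.4937, 0.0061, 0.2746]
ee_rot: [-3.142, -0.002, -2.878]
force: [-5.9, -0.3, -1.3]
width: 0.0619
```

Call:
{"op": "send_rows", "data": {
  "motion": [
    {"offset": [-0.1, 0, 0], "turn": 0},
    {"offset": [-0.1, 0, 0], "turn": 0},
    {"offset": [-0.1, 0, 0], "turn": 0}
  ]
}}

```text
t: 7.5
eef_pos: [0.494, 0.0061, 0.2743]
ee_rot: [3.142, -0.004, -2.879]
force: [-7.9, -0.3, 1.4]
width: 0.0618
```

The board is against the stop (about 8 N). I ease off to a light touch and lower slowly.

Call:
{"op": "send_rows", "data": {
  "motion": [
    {"offset": [0.15, 0, 0], "turn": 0},
    {"offset": [0.15, 0, 0.1], "turn": 0},
    {"offset": [0.15, 0, 0.2], "turn": 0},
    {"offset": [0.15, 0, 0.25], "turn": 0},
    {"offset": [0.15, 0, 0.3], "turn": 0},
    {"offset": [0.15, 0, 0.3], "turn": 0}
  ]
}}

```text
t: 8.1
eef_pos: [0.4935, 0.006, 0.2719]
ee_rot: [-3.141, -0.001, -2.878]
force: [-5.7, -0.6, 1.0]
width: 0.0614
```

Call:
{"op": "send_rows", "data": {
  "motion": [
    {"offset": [0, 0, 0.05], "turn": 0},
    {"offset": [0, 0, 0.1], "turn": 0},
    {"offset": [0, 0, 0.1], "turn": 0}
  ]
}}

```text
t: 8.4
eef_pos: [0.4935, 0.006, 0.271]
ee_rot: [-3.141, -0.001, -2.878]
force: [-6.6, -1.7, 2.5]
width: 0.0616
```

Call:
{"op": "send_rows", "data": {
  "motion": [
    {"offset": [0, 0, 0.05], "turn": 0},
    {"offset": [0, 0, 0.1], "turn": 0},
    {"offset": [0, 0, 0.1], "turn": 0}
  ]
}}

```text
t: 8.7
eef_pos: [0.4935, 0.006, 0.2702]
ee_rot: [-3.141, -0.001, -2.878]
force: [-6.4, -1.3, 4.8]
width: 0.0616
```

Call:
{"op": "send_rows", "data": {
  "motion": [
    {"offset": [0, 0, 0.05], "turn": 0},
    {"offset": [0, 0, 0.1], "turn": 0},
    {"offset": [0, 0, 0.1], "turn": 0}
  ]
}}

```text
t: 9.0
eef_pos: [0.4936, 0.0059, 0.2694]
ee_rot: [-3.141, -0.001, -2.878]
force: [-7.7, -0.9, 6.2]
width: 0.0616
```

```bash
python3 - <<'E'
from h import *
togo(.493,.0053,.27,15.1)
for n in("w4","s4"):
    f=grab({"w":"wrist","s":"scene"}[n[0]],n)
    if n[0]=="s": cv2.imwrite("pics/c4.png",cv2.resize(f["frame"][130:250,190:310],(600,600),interpolation=2))
E
```

```text
t 9.0 pos [0.4936 0.0059 0.2694] rpy [-1.7998e+02 -6.0000e-02 -1.6492e+02] F [-7.68 -0.9   6.22] M [-0.41  2.83 -0.09] w 0.0616
q [ 0.41  0.2  -0.56  0.   -0.81 -1.72]  offset cm [ 0.07 -0.05 -0.06] turn -0.02
```

View pics/c4.png

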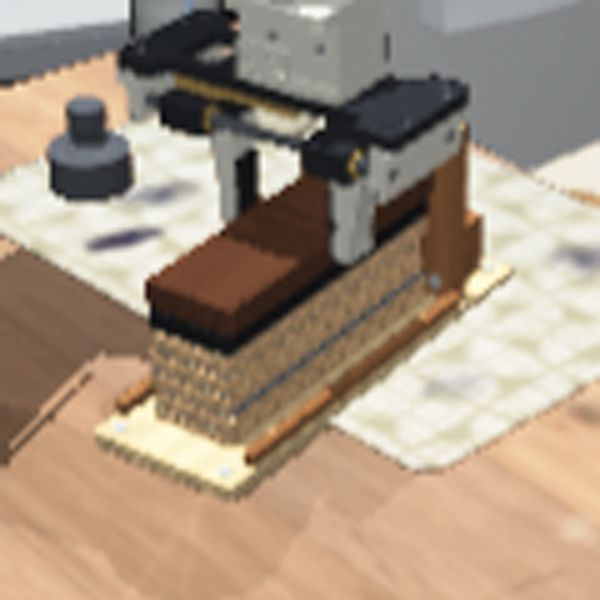

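The board lies on the pad, with its end at the stop (430,190). I bear a little more and ease the stop push.

Call:
{"op": "send_rows", "data": {
  "motion": [
    {"offset": [0.05, 0, 0.05], "turn": 0},
    {"offset": [0.05, 0, 0.1], "turn": 0},
    {"offset": [0.05, 0, 0.1], "turn": 0},
    {"offset": [0.05, 0, 0.1], "turn": 0}
  ]
}}

```text
t: 9.5
eef_pos: [0.4935, 0.0059, 0.2687]
ee_rot: [-3.141, 0.0, -2.878]
force: [-6.2, -0.6, 7.6]
width: 0.0618
```

Call:
{"op": "send_rows", "data": {
  "motion": [
    {"offset": [0, 0, 0.05], "turn": 0},
    {"offset": [0, 0, 0.1], "turn": 0},
    {"offset": [0, 0, 0.1], "turn": 0},
    {"offset": [0, 0, 0.1], "turn": 0}
  ]
}}

```text
t: 9.9
eef_pos: [0.4934, 0.0059, 0.268]
ee_rot: [-3.141, 0.0, -2.878]
force: [-7.2, -0.9, 10.2]
width: 0.0619
```

Call:
{"op": "send_rows", "data": {
  "motion": [
    {"offset": [0, 0, 0], "turn": 0},
    {"offset": [0, 0, 0], "turn": 0},
    {"offset": [0, 0, 0], "turn": 0},
    {"offset": [0, 0, 0], "turn": 0},
    {"offset": [0, 0, 0], "turn": 0},
    {"offset": [0, 0, 0], "turn": 0}
  ]
}}

```text
t: 10.5
eef_pos: [0.4934, 0.0059, 0.268]
ee_rot: [-3.141, 0.0, -2.878]
force: [-8.1, -0.8, 10.9]
width: 0.0614
```

Call:
{"op": "send_rows", "data": {
  "motion": [
    {"offset": [0, 0, 0], "turn": 0},
    {"offset": [0, 0, 0], "turn": 0},
    {"offset": [0, 0, 0], "turn": 0},
    {"offset": [0, 0, 0], "turn": 0},
    {"offset": [0, 0, 0], "turn": 0},
    {"offset": [0, 0, 0], "turn": 0},
    {"offset": [0, 0, 0], "turn": 0},
    {"offset": [0, 0, 0], "turn": 0}
  ],
  "hand": 1
}}

```text
t: 11.3
eef_pos: [0.4935, 0.0061, 0.267]
ee_rot: [-3.142, -0.0, -2.878]
force: [-0.2, -0.8, -0.4]
width: 0.0875
```

Call:
{"op": "send_rows", "data": {
  "motion": [
    {"offset": [0, 0, -0.5], "turn": 0},
    {"offset": [0, 0, -2], "turn": 0},
    {"offset": [0, 0, -5], "turn": 0},
    {"offset": [0, 0, -9], "turn": 0},
    {"offset": [0, 0, -12], "turn": 0},
    {"offset": [4, 0, -12], "turn": 0},
    {"offset": [6, 0, -12], "turn": 0},
    {"offset": [6, 0, -12], "turn": 0}
  ]
}}

```text
t: 12.1
eef_pos: [0.4332, -0.0104, 0.3878]
ee_rot: [3.141, 0.001, -2.878]
force: [0.6, -0.2, 0.5]
width: 0.0875
```

```bash
python3 - <<'E'
from h import *
togo(.5275,.277,.35,15.1)
f=grab("wrist","w5");P=cloud(f)
m=big((P[...,2]>.09)&(P[...,2]<.113)&(abs(P[...,0]-.49)<.16)&(abs(P[...,1])<.09)); rect("cover w",P[m])
Q=P[m]; A=np.c_[Q[:,:2]-Q[:,:2].mean(0),np.ones(len(Q))]; print("slope",np.linalg.lstsq(A,Q[:,2],rcond=None)[0])
f=grab("top","t5");P=cloud(f); rect("cover t",P[big((P[...,2]>.09)&(P[...,2]<.12)&(abs(P[...,0]-.49)<.14)&(abs(P[...,1])<.08))])
s=grab("scene","s5")
cv2.imwrite("pics/c5.png",np.hstack([cv2.resize(cv2.imread("pics/w5.png"),(440,330)),cv2.resize(s["frame"][130:250,190:310],(330,330),interpolation=2)]))
E
```

```text
t 12.1 pos [ 0.4332 -0.0104  0.3878] rpy [ 1.7995e+02  8.0000e-02 -1.6493e+02] F [ 0.59 -0.21  0.49] M [ 0.01 -0.12 -0.02] w 0.0875
q [ 0.43 -0.04 -0.51 -0.   -1.09 -1.74]  offset cm [-16.57  25.29   3.83] turn -0.03
cover w 9300 med [ 0.4499 -0.0045  0.1033] rect c [457.3  -3. ] [125.6  62.2] axis deg 15.01
slope [0.00538126 0.00136134 0.10318407]
cover t 145 med [ 0.4071 -0.0163  0.1037] rect c [408.5 -17.5] [25.6 61.4] axis deg -78.03
```

View pics/c5.png

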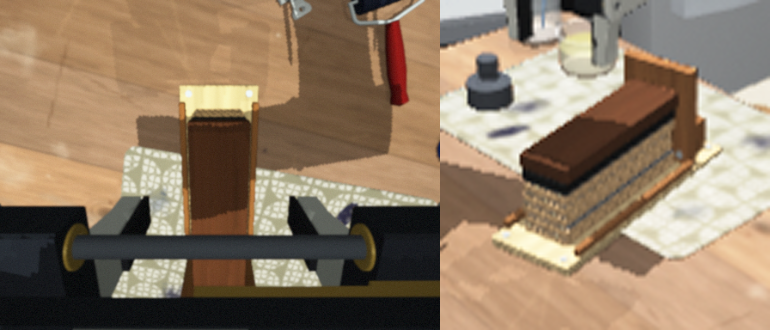

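The cover lies flat on the pad, aligned, with its end against the stop (cover axis 15.0°, pile 15.1°). Next, the weight.

Call:
{"op": "send_rows", "data": {
  "motion": [
    {"offset": [-2, 2.5, 0], "turn": 0},
    {"offset": [-5.5, 6.5, 0], "turn": 0},
    {"offset": [-9, 10.5, 0], "turn": 0},
    {"offset": [-12.5, 14.5, 0], "turn": 0},
    {"offset": [-16, 18.5, 0.5], "turn": 0},
    {"offset": [-19, 22.3, 1.5], "turn": 0},
    {"offset": [-21.6, 25.3, 2.5], "turn": 0},
    {"offset": [-21.6, 25.3, 2.5], "turn": 0}
  ]
}}

```text
t: 13.05
eef_pos: [0.5803, 0.2958, 0.3576]
ee_rot: [-3.14, -0.004, -2.876]
force: [-1.3, -1.2, -0.7]
width: 0.0877
```

```bash
python3 - <<'E'
from h import *
f=grab("wrist","w6");P=cloud(f)
near=(np.hypot(P[...,0]-.5275,P[...,1]-.277)<.05)
for a,b in((.02,.045),(.055,.075)):
    m=big(near&(P[...,2]>a)&(P[...,2]<b)); Q=P[m]; c,r=cv2.minEnclosingCircle((Q[:,:2]*1000).astype(np.float32)); print(len(Q),np.round(np.median(Q,0),4),np.round(c,1),round(r,1),"p2-98",np.round(np.percentile(Q,[2,98],axis=0),4).tolist())
togo(.5275,.277,.35,15.1)
f=grab("top","t6");P=cloud(f); Q=P[big((P[...,2]>.092)&(P[...,2]<.114)&(abs(P[...,0]-.49)<.14)&(abs(P[...,1])<.08))];rect("cover t",Q)
A=np.c_[Q[:,:2]-Q[:,:2].mean(0),np.ones(len(Q))]; print("slope",np.linalg.lstsq(A,Q[:,2],rcond=None)[0])
E
```

```text
2171 [0.5244 0.2788 0.0351] [529.1 280.1] 29.0 p2-98 [[0.5026, 0.254, 0.0321], [0.5549, 0.3057, 0.0383]]
808 [0.5285 0.2798 0.0658] [529.1 279.9] 13.5 p2-98 [[0.5167, 0.268, 0.0625], [0.5407, 0.2916, 0.0677]]
t 13.1 pos [0.5796 0.2942 0.3584] rpy [-179.87   -0.22 -164.8 ] F [0.32 0.05 0.45] M [-0.03 -0.05 -0.01] w 0.0873
q [ 0.77  0.35 -0.11  0.   -1.12 -2.07]  offset cm [ 5.48 -0.29  0.86] turn 0.1
cover t 1138 med [0.4924 0.0063 0.1038] rect c [494.    5.6] [202.5  62. ] axis deg 14.97
slope [0.00285755 0.00078927 0.10383324]
```

View pics/w6.png

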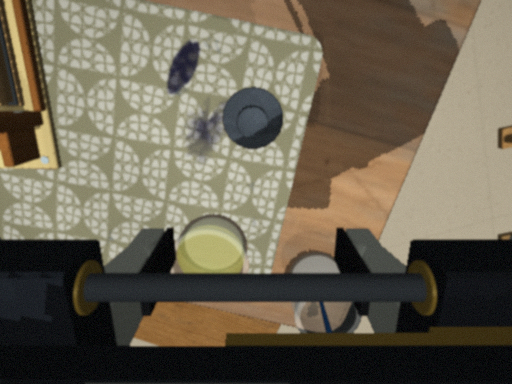

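The wrist view shows the weight at (253,118). The circle fits give 29.0 and 13.5 mm radii, as specified, with centre (0.529, 0.280). The cover's top centre is (0.494, 0.006), height 104 mm, level.

Call:
{"op": "send_rows", "data": {
  "motion": [
    {"offset": [2, 0, 0], "turn": 0},
    {"offset": [4.3, 0, 1], "turn": 0},
    {"offset": [5.3, 0, 3], "turn": 0},
    {"offset": [5.3, 0, 5], "turn": 0},
    {"offset": [5.3, 0, 7], "turn": 0},
    {"offset": [5.3, 0, 8], "turn": 0},
    {"offset": [5.3, 0, 8], "turn": 0}
  ]
}}

```text
t: 13.85
eef_pos: [0.5269, 0.2763, 0.2811]
ee_rot: [-3.14, -0.002, -2.879]
force: [-0.1, 0.6, -0.2]
width: 0.088
```

```bash
python3 -c "
from h import *
togo(.529,.280,.219,15.1)"
```

```text
t 13.85 pos [0.5269 0.2763 0.2811] rpy [-1.7994e+02 -1.1000e-01 -1.6495e+02] F [-0.09  0.6  -0.19] M [-0.01 -0.04 -0.  ] w 0.088
q [ 0.81  0.34 -0.33 -0.   -0.91 -2.12]  offset cm [-0.32  0.31  6.21] turn -0.05
```

Call:
{"op": "send_rows", "data": {
  "motion": [
    {"offset": [-0.3, 0.3, 1], "turn": 0},
    {"offset": [-0.3, 0.3, 3], "turn": 0},
    {"offset": [-0.3, 0.3, 4.5], "turn": 0},
    {"offset": [-0.3, 0.3, 5.6], "turn": 0},
    {"offset": [-0.3, 0.3, 6.2], "turn": 0},
    {"offset": [-0.3, 0.3, 6.2], "turn": 0}
  ]
}}

```text
t: 14.45
eef_pos: [0.5292, 0.2809, 0.2195]
ee_rot: [-3.141, -0.001, -2.878]
force: [-0.3, -0.8, 0.4]
width: 0.0876
```

```bash
python3 -c "
from h import *
togo(.529,.280,.219,15.1)"
```

```text
t 14.45 pos [0.5292 0.2809 0.2195] rpy [-1.7997e+02 -4.0000e-02 -1.6491e+02] F [-0.26 -0.76  0.38] M [-0.01 -0.04  0.01] w 0.0876
q [ 0.81  0.41 -0.38  0.   -0.78 -2.12]  offset cm [ 0.04 -0.08  0.05] turn -0.01
```

Call:
{"op": "send_rows", "data": {
  "motion": [
    {"offset": [0, 0, 0], "turn": 0},
    {"offset": [0, 0, 0], "turn": 0},
    {"offset": [0, 0, 0], "turn": 0},
    {"offset": [0, 0, 0], "turn": 0},
    {"offset": [0, 0, 0], "turn": 0},
    {"offset": [0, 0, 0], "turn": 0},
    {"offset": [0, 0, 0], "turn": 0},
    {"offset": [0, 0, 0], "turn": 0}
  ],
  "hand": -1,
  "squeeze": 35
}}

```text
t: 15.25
eef_pos: [0.5292, 0.2808, 0.22]
ee_rot: [-3.141, -0.0, -2.878]
force: [0.8, -2.4, 1.6]
width: 0.0287
```

Call:
{"op": "send_rows", "data": {
  "motion": [
    {"offset": [0, 0, 0], "turn": 0},
    {"offset": [0, 0, 0], "turn": 0},
    {"offset": [0, 0, 0], "turn": 0},
    {"offset": [0, 0, 0], "turn": 0},
    {"offset": [0, 0, 0], "turn": 0},
    {"offset": [0, 0, 0], "turn": 0}
  ]
}}

```text
t: 15.85
eef_pos: [0.5291, 0.2807, 0.22]
ee_rot: [-3.141, -0.0, -2.878]
force: [0.7, -1.8, 1.6]
width: 0.0257
```

Call:
{"op": "send_rows", "data": {
  "motion": [
    {"offset": [0, 0, -1], "turn": 0},
    {"offset": [0, 0, -3], "turn": 0},
    {"offset": [0, 0, -6], "turn": 0},
    {"offset": [0, 0, -10], "turn": 0},
    {"offset": [0, 0, -14], "turn": 0},
    {"offset": [0, 0, -16], "turn": 0},
    {"offset": [0, 0, -16], "turn": 0}
  ]
}}

```text
t: 16.55
eef_pos: [0.5295, 0.2813, 0.3838]
ee_rot: [3.138, 0.006, -2.878]
force: [-0.1, 0.1, -4.7]
width: 0.0256
```

```bash
python3 -c "
from h import *
togo(.4935,.006,.375,15.1)"
```

```text
t 16.55 pos [0.5295 0.2813 0.3838] rpy [ 179.82    0.32 -164.89] F [-0.13  0.06 -4.65] M [ 0.11 -0.05  0.01] w 0.0256
q [ 0.81  0.25 -0.19  0.   -1.12 -2.12]  offset cm [ 10.66 -25.64   0.74] turn 0.01
```

Call:
{"op": "send_rows", "data": {
  "motion": [
    {"offset": [1, -2, 0], "turn": 0},
    {"offset": [2.4, -5.5, 0], "turn": 0},
    {"offset": [4, -9.5, 0], "turn": 0},
    {"offset": [5.7, -13.5, 0], "turn": 0},
    {"offset": [7.4, -17.5, 0], "turn": 0},
    {"offset": [9, -21.5, 0], "turn": 0},
    {"offset": [10.3, -24.5, 0], "turn": 0},
    {"offset": [10.6, -25.6, 0], "turn": 0}
  ]
}}

```text
t: 17.35
eef_pos: [0.4917, 0.0035, 0.3783]
ee_rot: [3.141, -0.003, -2.881]
force: [-0.5, 0.1, -5.9]
width: 0.0253
```

Call:
{"op": "send_rows", "data": {
  "motion": [
    {"offset": [0, 0, 1], "turn": 0},
    {"offset": [0, 0, 2], "turn": 0},
    {"offset": [0, 0, 3], "turn": 0},
    {"offset": [0, 0, 4], "turn": 0},
    {"offset": [0, 0, 4.5], "turn": 0},
    {"offset": [0, 0, 4.5], "turn": 0},
    {"offset": [0, 0, 4.5], "turn": 0}
  ]
}}

```text
t: 18.05
eef_pos: [0.4937, 0.0064, 0.335]
ee_rot: [-3.141, -0.0, -2.878]
force: [-0.3, 0.6, -4.0]
width: 0.0255
```

```bash
python3 - <<'E'
from h import *
togo(.4937,.0058,.321,15.1)
s=grab("scene","s7"); cv2.imwrite("pics/c7.png",cv2.resize(s["frame"][130:250,190:310],(600,600),interpolation=2))
P=cloud(s); near=(np.hypot(P[...,0]-.4937,P[...,1]-.006)<.05)&(P[...,2]>.109)&(P[...,2]<.145); Q=P[near];print(len(Q),np.percentile(Q,[1,50,99],axis=0))
E
```

```text
t 18.05 pos [0.4937 0.0064 0.335 ] rpy [-179.99   -0.   -164.88] F [-0.28  0.62 -3.98] M [-0.01  0.02  0.04] w 0.0255
q [ 0.41  0.12 -0.48  0.   -0.97 -1.72]  offset cm [ 0.01 -0.06  1.4 ] turn 0.02
162 [[ 0.46247331 -0.02616512  0.1188643 ]
 [ 0.47631052 -0.01602897  0.13188474]
 [ 0.51171143  0.01555307  0.14464898]]
```

View pics/c7.png

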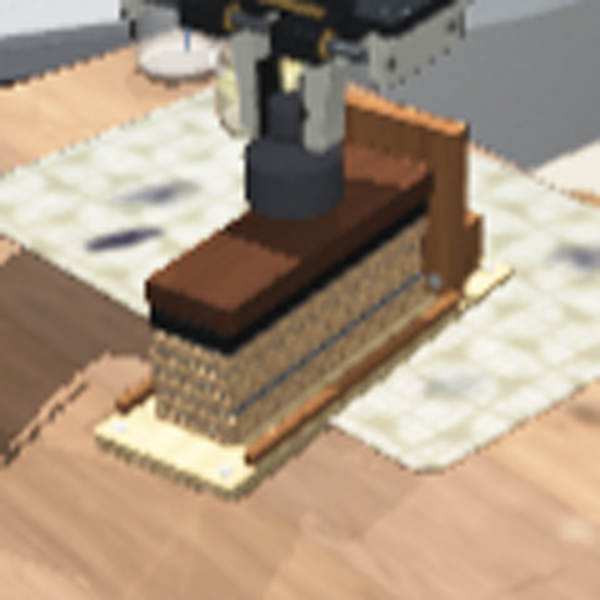

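The weight hangs upright over the board's middle. Lowering slowly.

Call:
{"op": "send_rows", "data": {
  "motion": [
    {"offset": [0, 0, 0.3], "turn": 0},
    {"offset": [0, 0, 0.6], "turn": 0},
    {"offset": [0, 0, 0.8], "turn": 0},
    {"offset": [0, 0, 0.9], "turn": 0},
    {"offset": [0, 0, 1], "turn": 0},
    {"offset": [0, 0, 1], "turn": 0}
  ]
}}

```text
t: 18.7
eef_pos: [0.4935, 0.006, 0.3249]
ee_rot: [-3.142, -0.0, -2.878]
force: [0.2, -1.0, -4.5]
width: 0.0254
```

Call:
{"op": "send_rows", "data": {
  "motion": [
    {"offset": [0, 0, 0.05], "turn": 0},
    {"offset": [0, 0, 0.1], "turn": 0},
    {"offset": [0, 0, 0.15], "turn": 0},
    {"offset": [0, 0, 0.2], "turn": 0},
    {"offset": [0, 0, 0.2], "turn": 0}
  ]
}}

```text
t: 19.2
eef_pos: [0.4934, 0.0061, 0.3229]
ee_rot: [-3.142, -0.0, -2.878]
force: [-0.1, 0.3, -5.5]
width: 0.0258
```

Call:
{"op": "send_rows", "data": {
  "motion": [
    {"offset": [0, 0, 0.05], "turn": 0},
    {"offset": [0, 0, 0.1], "turn": 0},
    {"offset": [0, 0, 0.1], "turn": 0},
    {"offset": [0, 0, 0.1], "turn": 0}
  ]
}}

```text
t: 19.6
eef_pos: [0.4935, 0.0061, 0.322]
ee_rot: [3.142, 0.0, -2.878]
force: [0.1, 0.0, -4.9]
width: 0.0257
```

Call:
{"op": "send_rows", "data": {
  "motion": [
    {"offset": [0, 0, 0.05], "turn": 0},
    {"offset": [0, 0, 0.1], "turn": 0},
    {"offset": [0, 0, 0.1], "turn": 0},
    {"offset": [0, 0, 0.1], "turn": 0}
  ]
}}

```text
t: 20.0
eef_pos: [0.4935, 0.0061, 0.321]
ee_rot: [-3.142, -0.0, -2.878]
force: [0.7, 0.4, -3.9]
width: 0.0253
```

Call:
{"op": "send_rows", "data": {
  "motion": [
    {"offset": [0, 0, 0.05], "turn": 0},
    {"offset": [0, 0, 0.1], "turn": 0},
    {"offset": [0, 0, 0.1], "turn": 0},
    {"offset": [0, 0, 0.1], "turn": 0}
  ]
}}

```text
t: 20.4
eef_pos: [0.4935, 0.0061, 0.32]
ee_rot: [-3.142, 0.0, -2.878]
force: [1.0, 0.5, -3.8]
width: 0.0253
```

Call:
{"op": "send_rows", "data": {
  "motion": [
    {"offset": [0, 0, 0.05], "turn": 0},
    {"offset": [0, 0, 0.1], "turn": 0},
    {"offset": [0, 0, 0.1], "turn": 0},
    {"offset": [0, 0, 0.1], "turn": 0}
  ]
}}

```text
t: 20.8
eef_pos: [0.4935, 0.0061, 0.3192]
ee_rot: [-3.141, 0.0, -2.878]
force: [-1.0, -1.1, -0.3]
width: 0.0257
```

Contact is beginning.

Call:
{"op": "send_rows", "data": {
  "motion": [
    {"offset": [0, 0, 0.05], "turn": 0},
    {"offset": [0, 0, 0.1], "turn": 0},
    {"offset": [0, 0, 0.1], "turn": 0},
    {"offset": [0, 0, 0.1], "turn": 0}
  ]
}}

```text
t: 21.2
eef_pos: [0.4935, 0.006, 0.3183]
ee_rot: [-3.141, 0.0, -2.878]
force: [-2.1, -1.7, 4.7]
width: 0.0257
```

Call:
{"op": "send_rows", "data": {
  "motion": [
    {"offset": [0, 0, 0.05], "turn": 0},
    {"offset": [0, 0, 0.05], "turn": 0},
    {"offset": [0, 0, 0.05], "turn": 0},
    {"offset": [0, 0, 0.05], "turn": 0},
    {"offset": [0, 0, 0.05], "turn": 0},
    {"offset": [0, 0, 0.05], "turn": 0}
  ]
}}

```text
t: 21.8
eef_pos: [0.4935, 0.006, 0.3179]
ee_rot: [-3.141, 0.0, -2.878]
force: [-3.6, -0.5, 5.3]
width: 0.0253
```

It rests, bearing about 10 N beyond the hanging reading. Pause, release, and rise.

Call:
{"op": "send_rows", "data": {
  "motion": [
    {"offset": [0, 0, 0], "turn": 0},
    {"offset": [0, 0, 0], "turn": 0},
    {"offset": [0, 0, 0], "turn": 0},
    {"offset": [0, 0, 0], "turn": 0}
  ]
}}

```text
t: 22.2
eef_pos: [0.4935, 0.006, 0.3179]
ee_rot: [-3.141, 0.0, -2.878]
force: [-3.5, -0.9, 6.0]
width: 0.0253
```

Call:
{"op": "send_rows", "data": {
  "motion": [
    {"offset": [0, 0, 0], "turn": 0},
    {"offset": [0, 0, 0], "turn": 0},
    {"offset": [0, 0, 0], "turn": 0},
    {"offset": [0, 0, 0], "turn": 0},
    {"offset": [0, 0, 0], "turn": 0},
    {"offset": [0, 0, 0], "turn": 0},
    {"offset": [0, 0, 0], "turn": 0},
    {"offset": [0, 0, 0], "turn": 0}
  ],
  "hand": 1
}}

```text
t: 23.0
eef_pos: [0.4935, 0.0061, 0.3175]
ee_rot: [3.142, 0.0, -2.878]
force: [0.7, 0.4, 0.0]
width: 0.0837
```

Call:
{"op": "send_rows", "data": {
  "motion": [
    {"offset": [0, 0, 0], "turn": 0},
    {"offset": [0, 0, -1], "turn": 0},
    {"offset": [0, 0, -3], "turn": 0},
    {"offset": [0, 0, -6], "turn": 0},
    {"offset": [0, 0, -9], "turn": 0},
    {"offset": [-4, 4, -10], "turn": 0},
    {"offset": [-7, 7, -10], "turn": 0},
    {"offset": [-10, 10, -10], "turn": 0}
  ]
}}

```text
t: 23.8
eef_pos: [0.5648, 0.1302, 0.4195]
ee_rot: [3.141, 0.003, -2.878]
force: [0.6, -0.4, -0.4]
width: 0.0876
```

Call:
{"op": "send_rows", "data": {
  "motion": [
    {"offset": [-3, 4, 0], "turn": 0},
    {"offset": [-4, 7, 0], "turn": 0},
    {"offset": [-4, 7, 0], "turn": 0},
    {"offset": [-4, 7, 0], "turn": 0}
  ]
}}

```text
t: 24.2
eef_pos: [0.5843, 0.2074, 0.4176]
ee_rot: [-3.141, -0.0, -2.877]
force: [0.4, -0.8, 0.4]
width: 0.0878
```

```bash
python3 - <<'E'
from h import *
togo(.4937,.0058,.321,15.1)
s=grab("scene","s8"); f=grab("top","t8"); P=cloud(f)
near=(abs(P[...,0]-.4937)<.14)&(abs(P[...,1]-.006)<.08)
Q=P[big(near&(P[...,2]>.09)&(P[...,2]<.115))]; rect("cover",Q)
A=np.c_[Q[:,:2]-Q[:,:2].mean(0),np.ones(len(Q))]; print("slope",np.linalg.lstsq(A,Q[:,2],rcond=None)[0])
n2=np.hypot(P[...,0]-.4937,P[...,1]-.006)<.05
for a,b in((.125,.15),(.155,.18)):
    q=P[n2&(P[...,2]>a)&(P[...,2]<b)];print(len(q),cv2.minEnclosingCircle((q[:,:2]*1000).astype(np.float32)),np.median(q[:,2]))
for n,a in dict(ink=(308,332,122,142),jar=(342,372,115,147),dye=(168,195,132,157)).items():
    q=P[a[2]:a[3],a[0]:a[1]].reshape(-1,3);q=q[(q[:,2]>.03)&(q[:,2]<.15)]; 
    if len(q)>5: rect(n,q)
cv2.imwrite("pics/c8.png",np.hstack([cv2.resize(s["frame"][110:250,180:320],(400,400),interpolation=2),cv2.resize(f["frame"][120:245,225:350],(400,400),interpolation=2)]))
E
```

```text
t 24.2 pos [0.5843 0.2074 0.4176] rpy [-1.7998e+02 -3.0000e-02 -1.6483e+02] F [ 0.39 -0.77  0.39] M [-0.09  0.04 -0.05] w 0.0878
q [ 0.66  0.26 -0.1   0.   -1.21 -1.96]  offset cm [ 14.02 -17.08   9.68] turn 0.07
cover 452 med [ 0.4331 -0.0113  0.1029] rect c [436.3 -10. ] [82.8 61.8] axis deg 12.32
slope [ 0.0069691  -0.00614943  0.10284941]
194 ((493.00543212890625, 5.34537935256958), 28.75731086730957) 0.1348284652066678
59 ((492.9307556152344, 5.883021831512451), 13.582221984863281) 0.16538508082983072
ink 133 med [ 0.7187 -0.2107  0.0496] rect c [ 719.5 -211.4] [41.  41.4] axis deg -11.63
jar 314 med [ 0.7222 -0.3335  0.0598] rect c [ 721.2 -332.3] [68.4 70.9] axis deg -42.72
```

View pics/c8.png

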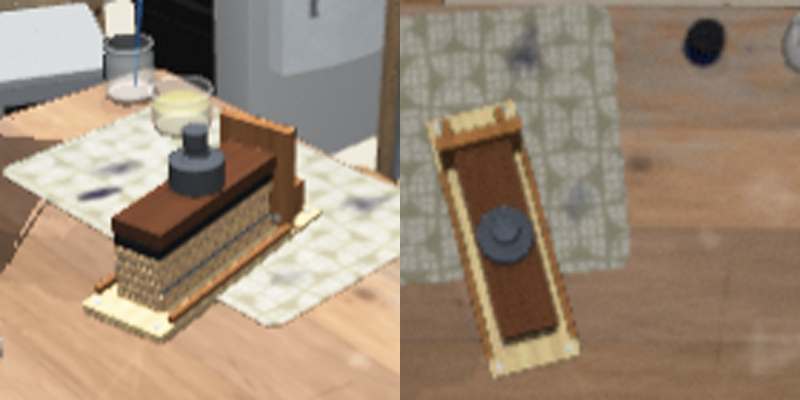

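The weight stands upright at mid-board, and the board is at the stop. One last check of the whole cover outline (the fit above took only the part on one side of the weight), then I hand in if it agrees.

```bash
python3 - <<'E'
from h import *
z=np.load("t8.npz");P=z["P"];i=z["img"].astype(int)
d=P[...,:2]-[.4935,.006];u=np.array([np.cos(.2635),np.sin(.2635)]);a=d@u;l=d@[-u[1],u[0]]
m=(abs(a)<.13)&(abs(l)<.045)&(P[...,2]>.095)&(P[...,2]<.111)
Q=P[m];rect("cover",Q);print(np.percentile(a[m]*1000,[.5,99.5]),np.percentile(l[m]*1000,[1,99]))
for s in(a<-.04,a>.04): print(np.median(P[m&s][:,2]))
st=(abs(a)<.14)&(abs(l)<.06)&(P[...,2]>.122)&(a>.08);print("stop a",np.percentile(a[st]*1000,[2,98]))
job_done()
E
```

```text
cover 878 med [0.4789 0.0064 0.1027] rect c [494.    6.4] [202.5  85.5] axis deg 15.19
[-99.74722527 100.90224516] [-31.32031803  30.2108334 ]
0.10294834773694617
0.1026596649215269
stop a [ 99.05637693 113.47572934]
the job is handed in; nothing more can be done
```

The cover board is on the pad against the end stop, the press weight stands upright on its middle, and I have handed the job in. The clock read 24 s at the last check, against the 59 s limit.

- **Cover:** I pushed it lightly against the stop (about 8 N), then lowered it until it bore about 11 N. I paused and let go. In the last top view its end is at 101 mm and the stop face at 99 mm, so they meet within the 2 mm camera error. It lies at 15.2° against the pile's 15.1°, centred across the pile to about 1 mm. Both ends are at about 103 mm, so it is level.
- **Weight:** I lowered it until it read about 6 N bearing, paused and released. It stands about 1 mm from the board's centre.
- **Bystanders:** The ink pot and jar measure within 1 mm of where they started. The arm hid the dye pot from the top camera, so I could not re-measure it. It looked in place in the last scene picture, and nothing came near it.
- **Disagreeing numbers:** One cover fit gave an axis of 12.3°, but it covered only the part on one side of the weight. The full fit gave 15.2°, though its outline width of 85 mm is wrong (the board is 62 mm). The cover's width with stray points trimmed came out at 61.5 mm.

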